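Index the tube tray under the spout, then hold the hopper lid open

TASK

At the filling station, take the tray by its knob and, with the hopper lid still shut, slide it so that the first tube (near row, the corner one beside the knob) stands still centred under the spout for about a second, then bring the second tube (middle of the far row) centred under the spout and leave the tray there. Then lift the hopper lid by its grip bar to 50 degrees open and keep it there in the gripper so that I can refill it: the program finishes while still holding the lid, which would fall shut if let go. Do not knock over or push away the things standing around.

Things in the scene. Friction and masses are not known exactly. Their poses are not given: they have to be found in the camera images.
- station: Filling station, fixed: grey base plate 260 (x) x 460 (y) x 20 mm; origin at the centre of its underside. x points away from the robot, y to its left, z up. Right half: aluminium hopper box 160 x 180 mm with a falling lid. Left half: a tray of tubes on crossed slides. A dark steel arm carries the spout from the hopper out over the tray.
- spout_tip (a point): Lower end of the fixed pointed steel spout, 106 mm above the table, 16 mm above the tubes' mouths; station frame (0, 40, 106) mm. The spout is 18 mm across at most; its arm (22 mm wide, top 140 mm above the table) comes from the hopper (-y). Nothing of it reaches more than 13 mm to the left of the spout's axis.
- saddle (a joint): Lower slide: moves the tray along the station's x, -0.05 to 0.05 m; grows away from the robot. Stiff: about 2.5 N of friction; stays where it is left.
- tray (a joint): Upper slide: moves the tray along the station's y, -0.05 to 0.05 m; grows to the left; 2.5 N of friction, stays put. The plywood tray, 92 (x) x 190 (y) mm, top 54 mm above the table, carries two rows of three black tubes (26 mm outside, 20 inside, 36 tall; rows 42 mm apart in x, tubes 36 mm apart in y) and a knob. With both slides at 0 the middle of the six is under the spout.
- first_tube (a point): Centre of the mouth of the first tube: in the row nearer the robot, the corner one nearest the knob (station axes, from the middle of the six: -21, +36 mm). 90 mm above the table.
- second_tube (a point): Centre of the mouth of the second tube: the middle one of the row farther from the robot (from the middle of the six: +21, 0 mm). 90 mm above the table.
- knob_top (a point): Centre of the top of the tray's knob: an upright round aluminium post, 22 mm across, 45 mm tall, top 99 mm above the table, at the tray's left end, 110 mm to +y from the middle of the six tubes. Take it from above and slide the tray with it.
- lid (a joint): Opening angle of the hopper's lid (aluminium panel 164 x 184 x 6 mm with a grip bar, 0.35 to 0.5 kg in all; shut, it lies level and runs 164 mm towards the robot from its hinge), rad: 0 shut, grows as the front edge rises, stop at 1.3. It has no stay: let go at any angle, it falls shut by its weight.
- lid_hinge (a point): Middle of the hinge axis, at the hopper's far rim, 165 mm above the table; the axis runs along the station's y. Station frame (80, -150, 165) mm.
- bar_mid (a point): Middle of the lid's grip bar: round steel bar 12 mm thick, 100 mm long along the station's y, on two posts 92 mm apart; 37 mm free beneath it; its axis 40 mm above the panel's middle plane, 140 mm from the hinge towards the front edge. Moves with the lid. A hand pointing down can grip it across (closing along the station's x); the bar turns between the pads as the lid opens.
- tube_a: loose black plastic tube, 30 mm across, 50 tall, standing on the base plate in front of the hopper; bystander, origin under its foot
- tube_b: loose black plastic tube like tube_a, standing on the base plate behind the hopper; bystander
- jar: glass jar, 70 mm across, 130 tall, standing on the table right of the station; bystander
- glue: slim white bottle, 44 mm across, 120 tall, standing on the table left of the station; bystander
- screwdriver: screwdriver lying on the table behind the station; bystander
- carton: cardboard box 100 x 70 x 50 mm on the table behind the station; bystander
- pliers: pliers with orange handles lying on the table far left of the station; bystander

How it is judged:
By the outcome, as a careful person would: the job done as asked, in the order asked, and still so for the second after the job is handed in, while the arm keeps its last pose, push and grip.
It also fails if it takes over 54 s, if anything falls off the work surface, if the arm or the gripper's body presses on something with over 40 N, if the wrist force passes 120 N, or if a joint passes its speed limit or range.

ROBOT

A 7-joint arm with a two-finger parallel gripper is mounted at the origin on the work surface. World frame = base frame: x ahead of the robot, y to its left, z up, the work surface at z = 0. Lengths are in mm, angles in rad, forces in N, time in s.
With the tool pointing down it reaches from about 400 to 875 mm from the base axis. Payload 4.4 kg.
Tool frame: the origin (TCP) lies midway between the tips of the shut fingers; the grasp point (between the pads) lies 19 mm behind it; z points along the fingers, y is the line along which they close (so a half turn about z gives the same grasp; the last joint's range is limited). The gripper opens to 85 mm and grips with 20 to 120 N. Pads are 22 mm wide; open, the fingers measure 114 mm over their backs; the gripper's body (76 mm by 85 mm) begins 54 mm behind the grasp point. The pads swing forward as they close: fully open they stand 13 mm farther back than shut.
Start: joints at [1.185, 0.628, 0.038, 1.517, -0.027, 0.996, -0.02], TCP at [204.373, -617.049, 210.813] pointing down, gripper open.
Joint ranges: [-3.06, 3.06], [-0.37, 2.12], [-1.25, 1.32], [0.18, 2.47], [-1.1, 4.24], [0.23, 1.98], [-2.94, 2.94]. Speed limits (rad/s): [2.57, 2.57, 3.14, 3.14, 3.14, 3.14, 3.14].

INTERFACE

Orientations are given as [roll, pitch, yaw] about the fixed x, y, z axes, in that order (R = Rz(yaw) Ry(pitch) Rx(roll)).
In Python, from cell import ctrl gives the robot as it stands.
- The arm moves only by the shell command python3 -m crank 'ROWS' [OPENING]. ROWS is JSON, a list that holds one entry, the list of rows, each a list of 4 numbers: the shift along the tool's x, y, z normalised to -1 to 1, where 1 is 2.5 cm, then the turn about the tool's z normalised to -1 to 1, where 1 is 0.08 rad. In form: [[[dx, dy, dz, turn], ...]]. A call has 1 to 12 rows; each row shifts and turns the commanded pose from where the row before left it, along the tool's axes as they then stand; what a row does not reach is not made up. A row lasts 1/12 s, in which the tool goes at most 41.7 mm and 7.16 degrees, less where a joint would pass 70% of its speed; a pose out of reach is approached as far as the arm can. A call with a number of a shift or a turn outside -1 to 1 is refused whole. A call with a gripper value outside its range is refused whole. OPENING is the closure, from -1 (fully open) to 1 (shut), set as the call begins (- or left out, the last holds). The fingers move at their own pace and stop on an object; the grip force is fixed at half the most. Time passes only in rows, so rows that do not move let the fingers close. It gives the time, the measured TCP pose, the force, the opening and the grip force at its end, in the units of the state.
- ctrl.read_state(): the state, without advancing time (a new reading comes with each control period).
- ctrl.get_image(name): name is "scene" or "side" or "wrist"; returns a dict with "img" (400x640x3 uint8, red, green, blue), "intrinsics" (3x3 intrinsics, pixels), "extrinsics" (4x4, takes a point from camera to world coordinates). Camera axes: x right, y up, looking along -z (the intrinsics and any distortion apply to the point x, -y, -z); pixel columns grow to the right and rows downward; lengths in mm; the calibration is good to about 2 mm. A picture is of the moment at which its call begins. There is no depth.
- ctrl.finish_job(): hands the job in; it is judged then, once.
Trained networks look in the newest picture that a camera, given by its name, has taken for a name from the list of things; names that differ only in an ending like _2 or _b are one class to them, and where a whole thing is asked for, a point or a joint stands for the part that bears it (a point fixed in the world has none). Each returns a list of dicts, best first, with "confidence" (0 to 1); they miss things now and then, are a little off and sometimes report something else, mostly with a low value. They report only what shows in the picture. A call takes as long as a camera call.
- ctrl.find_in(camera, target): "position" ([row, column] in pixels, amid what is visible of it).
- ctrl.trace(camera, target): "mask" (400x640 bool, what is visible of it) and "position" ([row, column] in pixels, amid what is visible of it).
- ctrl.place_of(camera, target): "position" ([row, column] in pixels: a listed point, or the origin of a listed thing).
The state is a dict: "clock": time; "qpos": joint angles; "qd": joint speeds; "tau": joint torques, N m; "eef_pos": TCP position; "tool_rot": TCP orientation; "force": force on the tool from outside, world axes, zero at the start; "torque": the same for the moment, N m; "width": finger opening in mm; "gripper_force": force on a finger pad.
Only numpy, scipy, OpenCV 4.12 (cv2) and the standard library are available. Lean on these libraries where they do the work, as an engineer would, in place of code of your own. Each camera call takes 0.05 s, during which the arm holds its last target. There are 200 camera calls.

## Working session

There is one attempt and no reset: what is moved stays moved. The work goes in short steps, Python scripts to look and compute and a shell command to move; the robot and the scene stay as the last step left them, time stands still between calls to the robot, and variables do not carry over. Pictures are saved under pics/ and viewed, at most 10 in all, crops included, and the job is handed in when it is done.

```bash
mkdir -p pics; ls; python3 - <<'E'
from cell import ctrl
import cv2,numpy as np
s=ctrl.read_state();print({k:np.round(v,3).tolist() for k,v in s.items()})
ims=[]
for c in ["scene","side"]:
    d=ctrl.get_image(c);cv2.imwrite(f"pics/{c}0.png",d["img"][:,:,::-1]);ims.append(d["img"][:,:,::-1])
    print(c,np.round(d["intrinsics"],1).tolist(),np.round(d["extrinsics"],3).tolist())
    for t in ["spout_tip","first_tube","second_tube","knob_top","lid_hinge","bar_mid","station","tube_a","tube_b","jar","glue","carton"]:
        print(t,[(np.round(r["position"]).tolist(),round(r["confidence"],2)) for r in ctrl.place_of(c,t)][:3])
E
```

```text
pics
{'clock': 0.0, 'qpos': [1.185, 0.629, 0.038, 1.518, -0.027, 0.996, -0.02], 'qd': [-0.0, 0.002, 0.001, 0.001, -0.001, -0.0, -0.0], 'tau': [0.001, -56.34, 1.227, -19.345, 0.011, 0.01, -0.0], 'eef_pos': [204.188, -616.411, 209.893], 'tool_rot': [-3.14, 0.0, 0.32], 'force': [0.575, 0.347, -0.813], 'torque': [0.073, -0.002, 0.011], 'gripper_force': 0.0, 'width': 85.729}
scene [[469.5, 0.0, 316.5], [0.0, 469.5, 202.4], [0.0, 0.0, 1.0]] [[0.129, -0.645, 0.753, 1459.006], [0.992, 0.08, -0.101, -37.354], [0.004, 0.76, 0.65, 866.581], [0.0, 0.0, 0.0, 1.0]]
spout_tip [([199.0, 309.0], 0.68)]
first_tube [([196.0, 327.0], 0.61)]
second_tube [([207.0, 312.0], 0.6)]
knob_top [([195.0, 354.0], 0.81)]
lid_hinge [([212.0, 231.0], 0.83)]
bar_mid []
station [([231.0, 294.0], 0.93)]
tube_a [([262.0, 219.0], 0.55)]
tube_b [([262.0, 219.0], 0.55)]
jar [([251.0, 177.0], 0.91)]
glue [([233.0, 406.0], 0.73), ([199.0, 307.0], 0.65), ([195.0, 353.0], 0.56)]
carton [([291.0, 256.0], 0.72), ([197.0, 328.0], 0.25)]
side [[507.5, 0.0, 326.8], [0.0, 507.5, 201.5], [0.0, 0.0, 1.0]] [[0.935, 0.236, -0.266, 250.177], [-0.355, 0.655, -0.667, -792.595], [0.017, 0.718, 0.696, 1029.196], [0.0, 0.0, 0.0, 1.0]]
spout_tip [([213.0, 318.0], 0.67)]
first_tube [([208.0, 303.0], 0.93)]
second_tube [([213.0, 321.0], 0.96)]
knob_top [([188.0, 304.0], 0.81)]
lid_hinge [([242.0, 380.0], 0.93)]
bar_mid [([247.0, 318.0], 0.78), ([216.0, 318.0], 0.4)]
station []
tube_a [([305.0, 301.0], 0.78), ([289.0, 388.0], 0.64)]
tube_b [([305.0, 301.0], 0.78), ([289.0, 388.0], 0.64)]
jar [([338.0, 386.0], 0.79)]
glue [([179.0, 298.0], 0.72), ([336.0, 383.0], 0.57)]
carton [([265.0, 405.0], 0.84)]
```

```bash
cat > h.py <<'E'
from cell import ctrl
import cv2,numpy as np
from scipy.optimize import least_squares
def proj(d,P):
    E=d["extrinsics"];p=(np.atleast_2d(P)-E[:3,3])@E[:3,:3]
    p=p*[1,-1,-1];q=p@np.array(d["intrinsics"]).T
    return (q[:,:2]/q[:,2:])[:,::-1]
def look(cams):
    return {c:{k:np.array(v) for k,v in ctrl.get_image(c).items()} for c in cams}
def pts(v,lid=0.):
    x,y,a,sx,ty=v[:5]
    b=np.array([np.cos(lid)*-140-np.sin(lid)*40,0,np.sin(lid)*140+np.cos(lid)*40])
    S={"spout_tip":(0,40,106),"lid_hinge":(80,-150,165),"bar_mid":(80+b[0],-150,165+b[2]),
       "first_tube":(sx-21,40+ty+36,90),"second_tube":(sx+21,40+ty,90),"knob_top":(sx,40+ty+110,99),"station":(0,0,0)}
    c,s=np.cos(a),np.sin(a)
    return {k:np.array([x+c*p[0]-s*p[1],y+s*p[0]+c*p[1],p[2]]) for k,p in S.items()}
def fit(im,v0,names=None,lid=0.,fix=False):
    ob=[]
    for c in im:
        for n in names or pts(v0):
            for r in ctrl.place_of(c,n)[:1]:
                if r["confidence"]>.5: ob.append((c,n,np.array(r["position"])))
    full=(lambda w:np.r_[v0[:3],w]) if fix else (lambda w:w)
    f=lambda w:np.concatenate([proj(im[c],pts(full(w),lid)[n])[0]-p for c,n,p in ob])
    r=least_squares(f,v0[3:5] if fix else v0,loss="soft_l1",f_scale=1.5,x_scale=[10,10] if fix else [10,10,.05,10,10])
    for (c,n,p),e in zip(ob,f(r.x).reshape(-1,2)): print(c,n,np.round(e,1))
    return full(r.x)
E
python3 - <<'E'
from h import *
im=look(["scene","side"])
v=fit(im,np.array([600,0,0,0,0.]))
print(np.round(v,3));print({k:np.round(p,1).tolist() for k,p in pts(v).items()})
a=im["scene"]["img"][130:310,140:440,::-1];b=im["side"]["img"][140:370,230:450,::-1]
cv2.imwrite("pics/a.png",np.hstack([cv2.resize(a,(440,264)).copy(),]) )
A=cv2.resize(a,(750,450));cv2.imwrite("pics/a.png",A)
cv2.imwrite("pics/b.png",cv2.resize(b,(572,598)))
E
```

```text
scene spout_tip [-2.1  0.6]
scene lid_hinge [ 15.9 -93.8]
scene bar_mid [2.8 2. ]
scene first_tube [-0.2 -2.7]
scene second_tube [-0.2  0.6]
scene knob_top [2.7 0.6]
scene station [-2.4  0.9]
side spout_tip [-3.7  0.2]
side lid_hinge [ 1.5 -1.3]
side bar_mid [2.1 0.8]
side first_tube [ 1.  -0.7]
side second_tube [0.2 0.6]
side knob_top [-1.8 -0.7]
[ 5.63295e+02  2.39150e+01  3.00000e-03 -4.66500e+00  6.25000e+00]
{'spout_tip': [563.2, 63.9, 106.0], 'lid_hinge': [643.8, -125.8, 165.0], 'bar_mid': [503.8, -126.3, 205.0], 'first_tube': [537.4, 106.1, 90.0], 'second_tube': [579.5, 70.2, 90.0], 'knob_top': [558.1, 180.1, 99.0], 'station': [563.3, 23.9, 0.0]}
```

View pics/a.png

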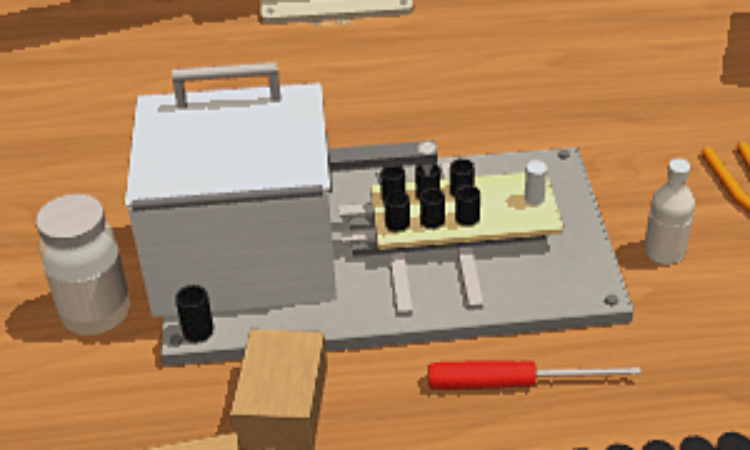

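View pics/b.png

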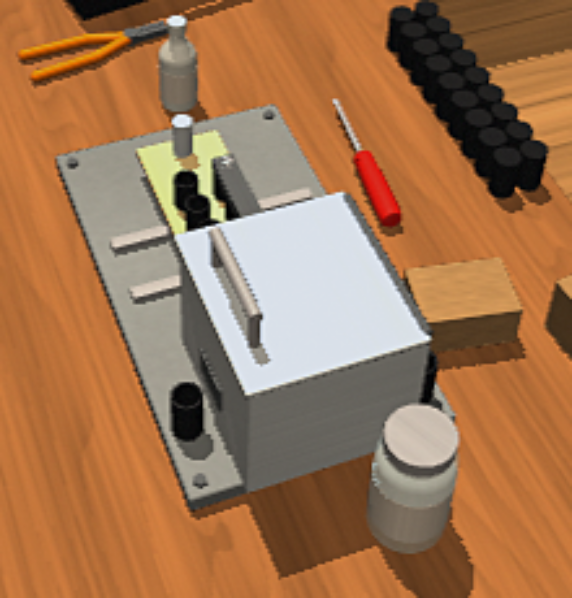

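The pictures show the tray with its knob at the left (a.png 536,180), the spout arm over the tubes, the lid shut with its grip bar, tube_a in front of the hopper, and the glue left of the plate at (668,240). I'll rise and turn first.

```bash
sed -i 's/-140-np.sin(lid)\*40/-140+np.sin(lid)*40/' h.py
python3 -m crank '[[[0,0,-0.6,-1],[0,0,-0.6,-1],[0,0,-0.6,-1],[0,0,-0.6,-1],[0,0,-0.6,-1],[0,0,-0.6,-1],[0,0,-0.6,-1],[0,0,-0.6,-1],[0,0,-0.6,-1],[0,0,-0.6,-1],[0,0,-0.6,-1],[0,0,-0.6,-1]]]'
python3 -m crank '[[[0,0,0,-1],[0,0,0,-1],[0,0,0,-1],[0,0,0,-0.6],[0,0,0,0]]]'
python3 - <<'E'
from h import *
im=look(["scene","side"]);print(im["scene"]["extrinsics"][0,3])
for n,z in [("glue",0),("jar",0),("tube_a",20),("carton",0)]:
    for c in im:
        for r in ctrl.place_of(c,n)[:2]:
            o=least_squares(lambda w:proj(im[c],[w[0],w[1],z])[0]-r["position"],[600,0]).x
            print(n,c,np.round(o),round(r["confidence"],2))
s=ctrl.read_state();print(s["eef_pos"],s["tool_rot"],s["qpos"])
E
```

```text
clock: 3.1
eef_pos: [204.2, -616.9, 391.6]
tool_rot: [-3.142, 0.0, 1.284]
force: [1.0, 0.2, -0.3]
width: 85.2
gripper_force: 0.0
clock: 3.52
eef_pos: [204.2, -617.0, 390.8]
tool_rot: [3.141, -0.0, 1.569]
force: [-0.4, -0.1, -0.2]
width: 85.3
gripper_force: 0.0
1459.0059417219989
glue scene [600. 309.] 0.86
glue side [606. 319.] 0.88
jar scene [ 605. -283.] 0.83
jar side [ 612. -267.] 0.97
tube_a scene [ 674. -171.] 0.6
tube_a side [ 461. -139.] 0.55
tube_a side [ 667. -169.] 0.5
carton scene [754. -88.] 0.68
carton side [753. -94.] 0.67
[ 204.41754812 -617.02620672  390.83142526] [-3.14158424e+00  6.41483526e-06  1.56762343e+00] [ 1.35736348  0.51902099 -0.27210533  1.22227887  0.13531435  1.41767133
  1.09572835]
```

```bash
python3 -m crank '[[[0.5,0.25,0,0],[0.98,0.48,0,0],[0.98,0.48,0,0],[0.98,0.48,0,0],[0.98,0.48,0,0],[0.98,0.48,0,0],[0.98,0.48,0,0],[0.98,0.48,0,0],[0.98,0.48,0,0],[0.98,0.48,0,0],[0.98,0.48,0,0],[0.98,0.48,0,0]]]'
python3 -m crank '[[[0.98,0.48,0,0],[0.98,0.48,0,0],[0.98,0.48,0,0],[0.98,0.48,0,0],[0.98,0.48,0,0],[0.98,0.48,0,0],[0.98,0.48,0,0],[0.98,0.48,0,0],[0.98,0.48,0,0],[0.98,0.48,0,0],[0.98,0.48,0,0],[0.98,0.48,0,0]]]'
python3 -m crank '[[[0.98,0.48,0,0],[0.98,0.48,0,0],[0.98,0.48,0,0],[0.98,0.48,0,0],[0.5,0.25,0,0],[0,0,0,0],[0,0,0,0]]]'
python3 - <<'E'
from h import *
im=look(["wrist"]);d=im["wrist"];cv2.imwrite("pics/w1.png",d["img"][:,:,::-1])
print(np.round(d["extrinsics"],2).tolist(),np.round(d["intrinsics"]).tolist())
v=np.array([563.3,23.9,.003,-4.7,6.25])
for n,p in pts(v).items(): print(n,np.round(proj(d,p)[0]),[(np.round(r["position"],1),round(r["confidence"],2)) for r in ctrl.place_of("wrist",n)][:2])
print(ctrl.read_state()["qpos"])
E
```

```text
clock: 5.02
eef_pos: [343.9, -334.2, 391.1]
tool_rot: [3.141, 0.0, 1.568]
force: [-0.2, -0.4, 0.3]
width: 85.6
gripper_force: 0.0
clock: 6.02
eef_pos: [488.8, -40.7, 391.1]
tool_rot: [3.141, 0.0, 1.567]
force: [1.3, -1.0, 0.1]
width: 85.3
gripper_force: 0.0
clock: 6.6
eef_pos: [542.8, 68.8, 390.6]
tool_rot: [-3.141, 0.0, 1.569]
force: [-0.0, -0.5, 0.5]
width: 85.0
gripper_force: 0.0
[[1.0, 0.0, 0.0, 543.01], [-0.0, 0.95, 0.32, 150.99], [-0.0, -0.32, 0.95, 554.55], [0.0, 0.0, 0.0, 1.0]] [[350.0, 0.0, 321.0], [0.0, 350.0, 200.0], [0.0, 0.0, 1.0]]
spout_tip [151. 336.] []
lid_hinge [304. 398.] [(array([302. , 396.6]), 0.91)]
bar_mid [324. 288.] [(array([322.9, 286.4]), 0.66), (array([ 55.7, 329.1]), 0.32)]
first_tube [117. 316.] [(array([118.1, 317.9]), 0.65)]
second_tube [144. 348.] [(array([144.8, 347.3]), 0.96), (array([ 84.3, 464.7]), 0.54)]
knob_top [ 55. 333.] [(array([ 56.4, 331.9]), 0.83)]
station [163. 333.] [(array([161.5, 333.4]), 0.56)]
[ 0.23860999  0.37222259 -0.61210044  1.51091735  0.21748459  1.32687518
 -0.39811812]
```

View pics/w1.png

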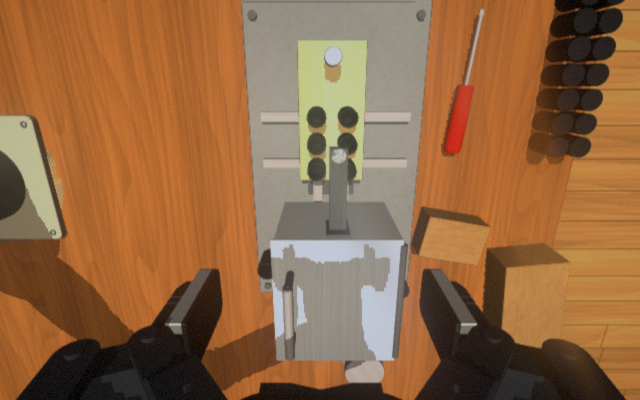

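The wrist picture shows the knob at row 57, column 333, the spout at row 156, column 339, and the bar at about row 315, column 290. All of these agree with the fit. Now I'll refine the pose.

```bash
python3 - <<'E'
from h import *
v0=np.array([563.3,23.9,.003,-4.7,6.25])
im=look(["wrist"]);v=fit(im,v0);print(np.round(v,4))
im=look(["wrist","side","scene"]);v=fit(im,v0);print(np.round(v,4))
# corner screws of the plate in the wrist view (row,col), symmetric about x=0
d=im["wrist"]
for px in [(14.5,252),(15,421.5)]:
    print(least_squares(lambda w:proj(d,[w[0],w[1],21])[0]-px,[600,200]).x)
print(pts(v)["knob_top"])
E
```

```text
wrist spout_tip [ 1.3 -1.1]
wrist lid_hinge [-1.3  0.4]
wrist bar_mid [-0.4 -0.3]
wrist first_tube [ 0.5 -0.6]
wrist second_tube [-1.6 -1. ]
wrist knob_top [0.5 2.4]
wrist station [0.3 1.4]
[ 5.634936e+02  2.639990e+01 -1.590000e-02 -7.865900e+00  2.499200e+00]
wrist spout_tip [ 1.3 -1. ]
wrist lid_hinge [-0.1  1.8]
wrist bar_mid [-1.2  1. ]
wrist first_tube [ 1.9 -1.5]
wrist second_tube [-0.6  0.8]
wrist knob_top [-0.3  0.7]
wrist station [2.7 1.4]
side spout_tip [-2.6  0.5]
side lid_hinge [-0.7 -2.1]
side bar_mid [ 45.1 -48.8]
side first_tube [ 1.1 -2.8]
side second_tube [1.9 1.3]
side knob_top [-3.7 -2.2]
scene spout_tip [-1.4  1.1]
scene lid_hinge [-2.6 -3.3]
scene bar_mid [-0.2  0.1]
scene first_tube [0.9 0.7]
scene second_tube [-0.3  1.7]
scene knob_top [ 2.  -1.3]
scene station [-0.1  3.2]
[ 5.629644e+02  2.607730e+01  1.280000e-02 -3.440100e+00  3.315300e+00]
[449.8847551  235.78312607]
[681.25996796 234.50832072]
[557.56822245 179.33620615  99.        ]
```

```bash
python3 -m crank '[[[0.6,0.1,0.4,0],[0.8,0.11,0.8,0],[0.8,0.11,0.8,0],[0.8,0.11,0.8,0],[0.8,0.11,0.8,0],[0.64,0.1,0.8,0],[0,0,0.8,0],[0,0,0.8,0],[0,0,0.6,0],[0,0,0.4,0],[0,0,0,0],[0,0,0,0]]]'
python3 - <<'E'
from h import *
im=look(["wrist"]);d=im["wrist"];cv2.imwrite("pics/w2.png",d["img"][:,:,::-1])
v=np.array([563.3,25.5,-.003,-4.7,4])
for n,p in pts(v).items(): print(n,np.round(p),np.round(proj(d,p)[0]),[(np.round(r["position"],1),round(r["confidence"],2)) for r in ctrl.place_of("wrist",n)][:2])
E
```

```text
clock: 9.6
eef_pos: [559.4, 179.4, 215.9]
tool_rot: [-3.141, -0.0, 1.568]
force: [0.5, -0.3, 1.0]
width: 85.4
gripper_force: 0.0
spout_tip [563.  65. 106.] [305. 325.] [(array([303.1, 325.9]), 0.59)]
lid_hinge [ 643. -125.  165.] [515. 411.] []
bar_mid [ 503. -124.  205.] [572. 254.] []
first_tube [538. 106.  90.] [258. 298.] [(array([256.5, 297.5]), 0.6)]
second_tube [580.  69.  90.] [291. 342.] [(array([291.5, 339.8]), 0.79), (array([187.6, 316.1]), 0.28)]
knob_top [559. 180.  99.] [184. 320.] [(array([185. , 316.6]), 0.87), (array([393.1, 245.6]), 0.55)]
station [563.  26.   0.] [281. 324.] [(array([279.5, 325.6]), 0.93)]
```

View pics/w2.png

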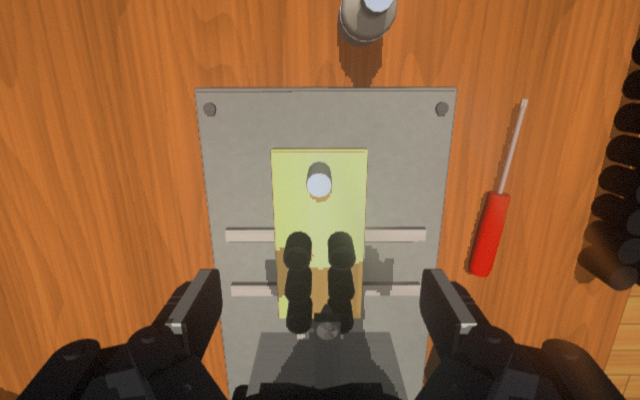

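Knob at (185,319), plate screws at (109,209) and (109,442), fingers clear on both sides. Descending and gripping.

```bash
python3 - <<'E'
from h import *
d=look(["wrist"])["wrist"]
inv=lambda px,z:least_squares(lambda w:proj(d,[w[0],w[1],z])[0]-px,[560,150]).x
a=inv((109,209.5),21);b=inv((109,442.5),21);print(a,b,(a+b)/2,inv((185,319),99), inv((329,328),106))
E
python3 -m crank '[[[0,0,0.4,0],[0,0,0.7,0],[0,0,0.8,0],[0,0,0.8,0],[0,0,0.8,0],[0,0,0.8,0],[0,0,0.8,0],[0,0,0.52,0],[0,0,0.3,0],[0,0,0,0],[0,0,0,0]]]'
python3 -m crank '[[[0,0,0,0],[0,0,0,0],[0,0,0,0],[0,0,0,0],[0,0,0,0],[0,0,0,0],[0,0,0,0],[0,0,0,0],[0,0,0,0],[0,0,0,0]]]' 1
python3 - <<'E'
from h import *
im=look(["wrist","side"]);d=im["wrist"]
cv2.imwrite("pics/w3.png",d["img"][:,:,::-1])
v=fit(im,np.array([563.3,25.5,-.003,-4.7,4]),["spout_tip","first_tube","second_tube","knob_top"],fix=True);print(v)
E
```

```text
[449.25732777 234.84751622] [681.48174551 234.11482504] [565.36953664 234.48117063] [558.34960543 178.59714811] [566.27243332  38.44355398]
clock: 10.97
eef_pos: [559.2, 179.6, 67.7]
tool_rot: [-3.141, -0.0, 1.568]
force: [-0.5, 1.0, 0.6]
width: 85.5
gripper_force: 0.0
clock: 11.8
eef_pos: [559.3, 179.4, 68.4]
tool_rot: [3.141, 0.0, 1.568]
force: [-1.3, -0.2, 5.2]
width: 18.7
gripper_force: 58.5
wrist knob_top [-0.3  0.4]
side spout_tip [-2.9 -0.9]
side first_tube [ 1.7 -2.5]
side second_tube [2.4 0.8]
side knob_top [ 1.4 -1.4]
[ 5.63300000e+02  2.55000000e+01 -3.00000000e-03 -5.35363291e+00
  2.98650495e+00]
```

View pics/w3.png

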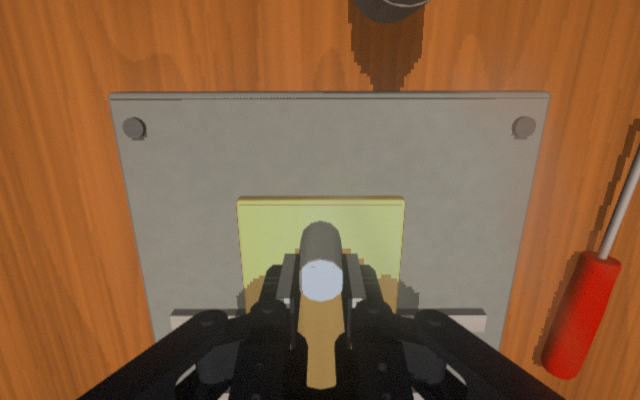

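The knob is firmly between the pads at (282,321). Plate screws are at (127,134) and (127,524), and the tray's far edge is in row 200, columns 238–404. I'll measure the slide positions against the plate in this same image.

```bash
python3 - <<'E'
from h import *
d=look(["wrist"])["wrist"];g=d["img"].astype(int)
inv=lambda px,z:np.round(least_squares(lambda w:proj(d,[w[0],w[1],z])[0]-px,[560,150]).x,1)
def tr(line): # strong edges
    e=np.abs(np.diff(line,axis=0)).sum(1);return [(i+.5,int(e[i])) for i in range(1,len(e)-1) if e[i]>45 and e[i]>=e[i-1] and e[i]>=e[i+1]]
print("row160",tr(g[160]));print("row225",tr(g[225]))
print("col250",tr(g[60:230,250]));print("col450",tr(g[60:230,450]))
for n,px,z in [("sL",(127,134),21),("sR",(127,524),21),("knob",(282,321),99)]:print(n,inv(px,z))
for r in (160,225):
    for c,_ in tr(g[r]): print(r,c,"z20",inv((r,c),20),"z54",inv((r,c),54))
for c in (250,450):
    for r,_ in tr(g[60:230,c]): print(r+60,c,"z20",inv((r+60,c),20),"z0",inv((r+60,c),0),"z54",inv((r+60,c),54))
print(ctrl.read_state()["eef_pos"])
E
```

```text
row160 [(119.5, 60), (537.5, 50), (616.5, 60), (625.5, 98), (632.5, 92), (634.5, 62)]
row225 [(131.5, 69), (237.5, 68), (308.5, 70), (332.5, 73), (402.5, 106), (594.5, 51), (602.5, 62), (607.5, 117), (610.5, 57), (612.5, 66), (619.5, 96)]
col250 [(30.5, 47), (32.5, 63), (38.5, 53), (135.5, 51), (139.5, 86), (145.5, 48)]
col450 [(30.5, 46), (32.5, 56), (38.5, 62)]
sL [448.3 235.5]
sR [680.7 234.8]
knob [559.5 177.9]
160 119.5 z20 [435.3 215.3] z54 [455.2 222.7]
160 537.5 z20 [693.4 214.5] z54 [671.9 222.1]
160 616.5 z20 [742.2 214.4] z54 [712.9 221.9]
160 625.5 z20 [747.7 214.4] z54 [717.6 221.9]
160 632.5 z20 [752.1 214.4] z54 [721.2 221.9]
160 634.5 z20 [753.3 214.3] z54 [722.3 221.9]
225 131.5 z20 [435.  171.9] z54 [454.9 186.2]
225 237.5 z20 [504.7 171.6] z54 [513.4 186. ]
225 308.5 z20 [551.4 171.5] z54 [552.6 185.9]
225 332.5 z20 [567.1 171.4] z54 [565.9 185.9]
225 402.5 z20 [613.2 171.3] z54 [604.6 185.7]
225 594.5 z20 [739.5 170.9] z54 [710.7 185.4]
225 602.5 z20 [744.7 170.9] z54 [715.1 185.4]
225 607.5 z20 [748.  170.9] z54 [717.8 185.4]
225 610.5 z20 [750.  170.9] z54 [719.5 185.4]
225 612.5 z20 [751.3 170.9] z54 [720.6 185.4]
225 619.5 z20 [755.9 170.8] z54 [724.5 185.4]
90.5 250 z20 [518.6 256. ] z0 [514.8 255.5] z54 [525.2 256.9]
92.5 250 z20 [518.6 254.9] z0 [514.7 254.3] z54 [525.1 256. ]
98.5 250 z20 [518.3 251.6] z0 [514.5 250.6] z54 [524.9 253.2]
195.5 250 z20 [514.3 192. ] z0 [510.  185.5] z54 [521.5 203.1]
199.5 250 z20 [514.1 189.3] z0 [509.8 182.5] z54 [521.4 200.9]
205.5 250 z20 [513.8 185.2] z0 [509.5 178. ] z54 [521.1 197.4]
90.5 450 z20 [634.5 255.7] z0 [641.6 255.1] z54 [622.5 256.6]
92.5 450 z20 [634.7 254.6] z0 [641.8 253.9] z54 [622.6 255.7]
98.5 450 z20 [635.1 251.2] z0 [642.2 250.2] z54 [623.  252.9]
[559.28770554 179.38304709  68.45020927]
```

```bash
python3 -m crank '[[[0.2,0,0,0],[0.4,0,0,0],[0.5,0,0,0],[0.36,0,0,0],[0.14,0,0,0],[0,0,0,0]]]'
for i in 1 2; do python3 -m crank '[[[0.08,0,0,0],[0,0,0,0]]]'; done
```

```text
clock: 12.85
eef_pos: [559.5, 220.6, 68.4]
tool_rot: [3.141, -0.001, 1.569]
force: [-1.0, 0.9, 5.5]
width: 18.8
gripper_force: 58.8
clock: 13.02
eef_pos: [559.5, 221.2, 68.4]
tool_rot: [3.141, 0.001, 1.568]
force: [-2.6, -1.5, 6.3]
width: 18.9
gripper_force: 59.0
clock: 13.18
eef_pos: [559.5, 222.8, 68.4]
tool_rot: [3.141, 0.001, 1.568]
force: [-2.3, -1.8, 6.9]
width: 18.8
gripper_force: 59.0
```

```bash
for i in 1 2 3 4; do python3 -m crank '[[[0.08,0,0,0],[0,0,0,0]]]' | egrep "eef|^force"; done
```

```text
eef_pos: [559.5, 224.8, 68.4]
force: [-2.1, -2.4, 7.3]
eef_pos: [559.5, 226.0, 68.4]
force: [-1.1, -3.2, 6.9]
eef_pos: [559.5, 226.0, 68.3]
force: [-2.1, -6.2, 9.2]
eef_pos: [559.5, 226.0, 68.3]
force: [-2.4, -8.5, 10.7]
```

```bash
python3 -m crank '[[[-0.2,0.1,0,0],[-0.4,0.2,0,0],[-0.5,0.28,0,0],[-0.5,0.28,0,0],[-0.5,0.28,0,0],[-0.5,0.28,0,0],[-0.5,0.28,0,0],[-0.4,0.2,0,0],[-0.2,0.12,0,0],[-0.08,0.04,0,0],[0,0,0,0]]]'
for i in 1 2 3 4 5; do python3 -m crank '[[[0,0.08,0,0],[0,0,0,0]]]' | egrep "eef|^force"; done
```

```text
clock: 14.77
eef_pos: [611.4, 136.6, 68.5]
tool_rot: [3.14, -0.001, 1.567]
force: [-0.4, 0.4, 5.0]
width: 19.3
gripper_force: 58.9
eef_pos: [613.1, 136.5, 68.5]
force: [-0.8, 0.5, 6.2]
eef_pos: [614.4, 136.6, 68.5]
force: [-4.3, -0.4, 6.7]
eef_pos: [614.4, 136.6, 68.4]
force: [-7.2, -1.0, 10.6]
eef_pos: [614.4, 136.6, 68.4]
force: [-11.3, -0.5, 14.7]
eef_pos: [614.4, 136.5, 68.3]
force: [-15.0, -0.9, 18.3]
```

```bash
python3 -m crank '[[[0,-0.2,0,0],[0.04,-0.4,0,0],[0.05,-0.4,0,0],[0.05,-0.28,0,0],[0,-0.12,0,0],[0,-0.04,0,0],[0,0,0,0],[0,0,0,0]]]'
```

```text
clock: 16.27
eef_pos: [585.4, 139.7, 68.4]
tool_rot: [3.14, 0.001, 1.567]
force: [0.8, -2.8, 7.7]
width: 19.0
gripper_force: 59.7
```

```bash
python3 -m crank '[[[0,0,0,0],[0,0,0,0],[0,0,0,0],[0,0,0,0],[0,0,0,0],[0,0,0,0],[0,0,0,0],[0,0,0,0],[0,0,0,0],[0,0,0,0],[0,0,0,0],[0,0,0,0]]]' | egrep "clock|eef"
python3 - <<'E'
from h import *
im=look(["scene","side"])
a=im["scene"]["img"][150:240,270:390,::-1];b=im["side"]["img"][150:240,260:380,::-1]
f=lambda x:cv2.resize(x,(400,300),interpolation=cv2.INTER_CUBIC);cv2.imwrite("pics/f1.png",np.hstack([f(a),f(b)]))
print(fit(im,np.array([564.,26,-.003,21,-36]),["spout_tip","first_tube","second_tube","knob_top"],fix=True))
E
```

```text
clock: 17.27
eef_pos: [585.4, 139.8, 68.4]
scene spout_tip [-3.4  1.6]
scene first_tube [ 1.4 -2.9]
scene second_tube [0.3 2.9]
scene knob_top [-0.8  0.2]
side spout_tip [-2.3 -2.8]
side first_tube [-0.1  0.2]
side second_tube [2.3 0.5]
side knob_top [-0.9 -1.4]
[ 5.64000000e+02  2.60000000e+01 -3.00000000e-03  1.97264170e+01
 -3.46304684e+01]
```

View pics/f1.png

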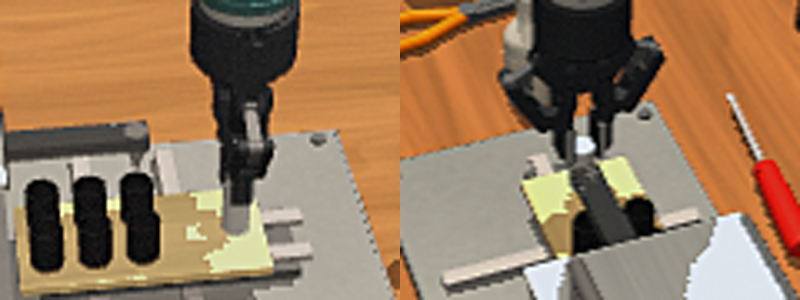

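Spout stands over the near-row corner tube by the knob (left crop about (135,150)). It was held there for over a second. Now the second tube.

```bash
python3 -m crank '[[[0.15,-0.15,0,0],[0.3,-0.35,0,0],[0.4,-0.46,0,0],[0.3,-0.38,0,0],[0.2,-0.22,0,0],[0.1,-0.12,0,0],[0,0,0,0],[0,0,0,0],[0,0,0,0]]]'
```

```text
clock: 18.52
eef_pos: [542.7, 177.7, 68.4]
tool_rot: [3.141, -0.001, 1.568]
force: [-1.6, -0.5, 8.2]
width: 19.2
gripper_force: 59.7
```

```bash
python3 -m crank '[[[-0.1,0.04,0,0],[0,0,0,0],[0,0,0,0]]]'|egrep "eef|^force"
```

```text
eef_pos: [543.3, 176.1, 68.4]
force: [-1.7, 1.5, 7.0]
```

```bash
python3 -m crank '[[[0,0,0,0],[0,0,0,0],[0,0,0,0],[0,0,0,0],[0,0,0,0],[0,0,0,0],[0,0,0,0]]]' -1
python3 -m crank '[[[0,0,-0.2,0],[0,0,-0.5,0],[0,0,-0.8,0],[0,0,-1,0],[0,0,-1,0],[0,0,-1,0],[0,0,-1,0],[0,0,-1,0],[0,0,-1,0],[0,0,-0.7,0],[0,0,-0.4,0],[0,0,0,0]]]'
python3 - <<'E'
from h import *
im=look(["wrist","scene","side"])
print(fit(im,np.array([564.,25.7,-.003,-21,0]),["spout_tip","first_tube","second_tube","knob_top"],fix=True))
A=im["wrist"]["img"][:,:,::-1];b=im["side"]["img"][150:240,260:380,::-1];a=im["scene"]["img"][150:240,270:390,::-1]
f=lambda x:cv2.resize(x,(400,300),interpolation=cv2.INTER_CUBIC)
cv2.imwrite("pics/s2.png",np.hstack([np.vstack([f(a),f(b)])[:600],cv2.resize(A[100:400,180:460],(400,428)).copy() if 0 else f(A[100:310,180:460])[:300].repeat(2,0)[::2] if 0 else np.vstack([f(A[150:400,180:460]),f(A)])]))
E
```

```text
clock: 19.35
eef_pos: [543.7, 174.1, 67.7]
tool_rot: [-3.141, 0.0, 1.568]
force: [-0.9, 0.1, -0.2]
width: 85.7
gripper_force: 0.0
clock: 20.35
eef_pos: [544.9, 175.0, 285.9]
tool_rot: [3.137, -0.002, 1.568]
force: [-0.0, 0.0, -0.3]
width: 85.6
gripper_force: 0.0
wrist spout_tip [ 3.4 -1.6]
wrist first_tube [0.3 0.6]
wrist second_tube [ 1.8 -1.2]
wrist knob_top [-0.7  0.6]
scene spout_tip [-3.   1.2]
scene first_tube [0.8 1.5]
scene second_tube [-1.1  2.7]
scene knob_top [1.  0.1]
side spout_tip [-3.3  0.3]
side first_tube [0.9 0.1]
side second_tube [ 1.1 -0.2]
side knob_top [ 0.2 -1.1]
[ 5.64000000e+02  2.57000000e+01 -3.00000000e-03 -2.25386156e+01
  1.32342714e-01]
```

View pics/s2.png

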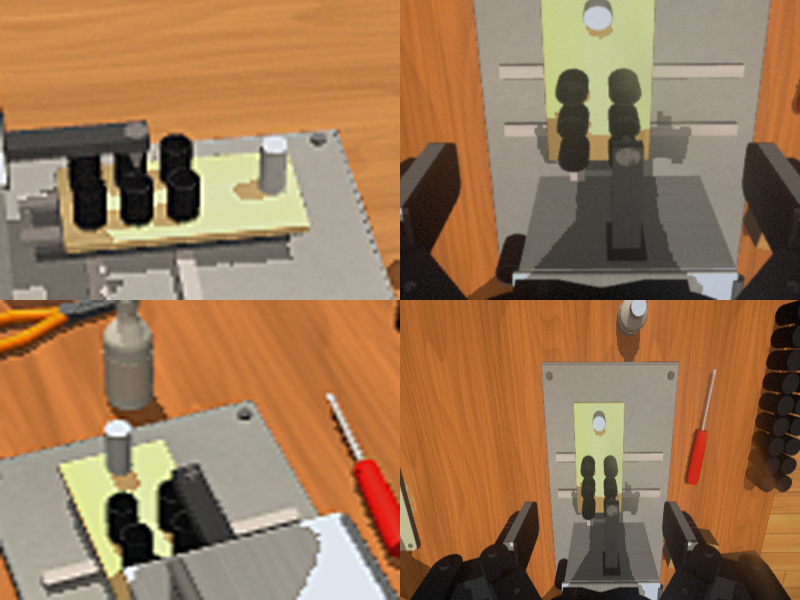

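The far-row middle tube is under the spout and the tray was left in place undisturbed (crops: spout over the tube in all views). Over to the lid bar.

```bash
python3 -m crank '[[[-0.5,-0.1,0,0],[-1,-0.15,0,0],[-1,-0.15,0,0],[-1,-0.15,0,0],[-1,-0.15,0,0],[-1,-0.15,0,0],[-1,-0.15,0,0],[-1,-0.15,0,0],[-1,-0.15,0,0],[-1,-0.15,0,0],[-1,-0.15,0,0],[-1,-0.1,0,0]]]'
python3 -m crank '[[[-0.45,0,0,0],[0,0,0,0],[0,0,0,0]]]'
python3 - <<'E'
from h import *
im=look(["wrist","side","scene"])
for c in im:
  v=np.array([564.1,25.7,-.003,-21,0]);p=pts(v)["bar_mid"];print(c,p,proj(im[c],p)[0],[(np.round(r["position"],1),round(r["confidence"],2)) for r in ctrl.place_of(c,"bar_mid")][:2])
cv2.imwrite("pics/l1.png",np.vstack([im["wrist"]["img"][100:400,:,::-1],im["side"]["img"][100:400,:,::-1]]))
E
```

```text
clock: 22.1
eef_pos: [499.2, -115.4, 283.0]
tool_rot: [-3.141, 0.001, 1.567]
force: [0.7, 0.1, 0.7]
width: 85.8
gripper_force: 0.0
clock: 22.35
eef_pos: [500.3, -124.1, 282.9]
tool_rot: [3.141, -0.001, 1.567]
force: [-0.2, 1.0, 0.8]
width: 85.2
gripper_force: 0.0
wrist [ 503.65027067 -124.11932527  205.        ] [199.27770334 325.1796829 ] [(array([197.3, 323.6]), 0.85)]
side [ 503.65027067 -124.11932527  205.        ] [245.58692948 320.09228185] [(array([247.7, 317.4]), 0.65)]
scene [ 503.65027067 -124.11932527  205.        ] [158.53280285 229.27931863] [(array([158.3, 228.3]), 0.72)]
```

View pics/l1.png

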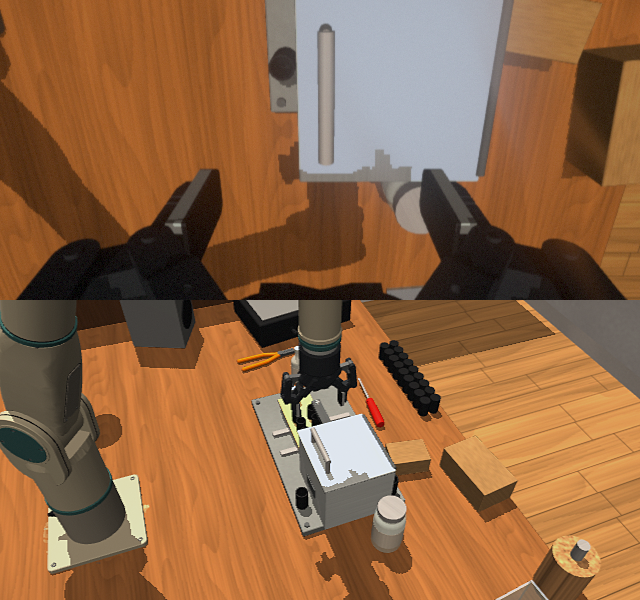

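Bar at wrist picture about (195,326), between the fingers. Descending onto it.

```bash
python3 -m crank '[[[0,0.13,0.3,0],[0,0,0.6,0],[0,0,0.8,0],[0,0,0.8,0],[0,0,0.6,0],[0,0,0.4,0],[0,0,0.2,0],[0,0,0.06,0],[0,0,0,0],[0,0,0,0]]]'
python3 -m crank '[[[0,0,0,0],[0,0,0,0],[0,0,0,0],[0,0,0,0],[0,0,0,0],[0,0,0,0],[0,0,0,0],[0,0,0,0],[0,0,0,0],[0,0,0,0],[0,0,0,0]]]' 1
```

```text
clock: 23.48
eef_pos: [504.3, -124.4, 189.5]
tool_rot: [3.14, 0.0, 1.568]
force: [-0.2, 0.1, 0.2]
width: 85.5
gripper_force: 0.0
clock: 24.4
eef_pos: [504.4, -124.5, 190.3]
tool_rot: [3.14, 0.001, 1.568]
force: [-2.1, -0.2, 11.7]
width: 0.0
gripper_force: 5.5
```

```bash
python3 - <<'E'
from h import *
im=look(["wrist","side"])
f=lambda x:cv2.resize(x,(400,300),interpolation=cv2.INTER_CUBIC)
a=im["wrist"]["img"][120:360,160:480,::-1];b=im["side"]["img"][190:280,260:380,::-1]
cv2.imwrite("pics/l2.png",np.hstack([f(a),f(b)]))
s=ctrl.read_state();print(s["width"],s["gripper_force"],s["force"],s["eef_pos"])
E
```

```text
-0.07309162666084096 5.543982982635498 [-1.86639801  0.24505032 11.5752083 ] [ 504.4063526  -124.55704481  190.33661139]
```

View pics/l2.png

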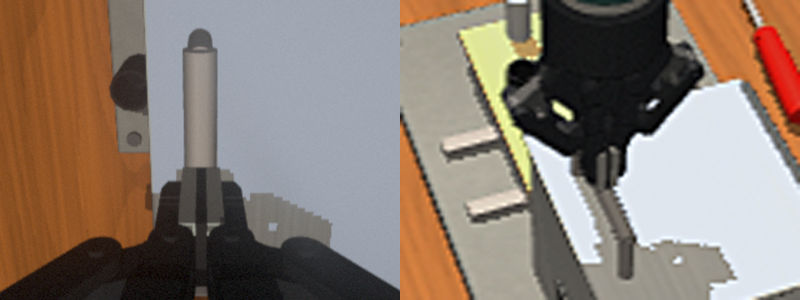

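```bash
python3 - <<'E'
from h import *
im=look(["wrist","side"]);w=dict(im["wrist"]);E=w["extrinsics"].copy();print("cam-eef",E[:3,3]-ctrl.read_state()["eef_pos"])
E[:3,3]+=np.array([500.3,-124.1,282.9])-ctrl.read_state()["eef_pos"];w["extrinsics"]=E
g=np.array([504,-124,205.])
for n,a,b in [("+y",(128,325.5),(230.5,313.5)),("-y",(263,326),(271,328))]:
    r=least_squares(lambda p:np.r_[proj(w,p)[0]-a,proj(im["side"],p)[0]-b],g);print(n,r.x,r.fun)
L=100
for z in (180,190,200,205,210,220):
    q=[least_squares(lambda u:proj(w,[u[0],u[1],z])[0]-a,[504,-124]).x for a in [(126.5,325.5),(264,326)]]
    print(z,q[0],q[1],np.linalg.norm(q[0]-q[1]))
s=im["side"]; print("tcp in side",proj(s,[504.4,-124.5,190.3]),"bar mid",proj(s,[504.4,-124.5,205]))
d=im["wrist"];print("tcp in wrist",proj(d,[504.4,-124.5,190.3]),proj(d,[504.4,-74,205]),proj(d,[504.4,-74,195]))
cv2.imwrite("pics/l3.png",cv2.resize(d["img"][160:360,200:440,::-1],(720,600),interpolation=cv2.INTER_CUBIC))
E
```

```text
cam-eef [-8.72808952e-02  8.22668079e+01  1.63868448e+02]
+y [504.29359282 -73.5427395  200.45367763] [ 0.09234341  0.31941265  0.08522102 -1.05617903]
-y [ 504.08636911 -184.33006575  190.95652853] [-0.2222508  -0.87524945 -0.41854333  2.24727042]
180 [504.39005824 -74.99264455] [ 505.0065551  -191.62075779] 116.62974263439943
190 [504.23346779 -73.74963951] [ 504.82685483 -186.00586716] 112.2577959658587
200 [504.07687734 -72.50663447] [ 504.64715457 -180.39097654] 107.88584929731795
205 [503.99858211 -71.88513196] [ 504.55730444 -177.58353122] 105.69987596304757
210 [503.92028689 -71.26362944] [ 504.46745431 -174.77608591] 103.5139026287772
220 [503.76369644 -70.0206244 ] [ 504.28775405 -169.16119529] 99.14195596023647
tcp in side [[250.09490351 320.42575392]] bar mid [[245.62303931 320.48226227]]
tcp in wrist [[247.29967601 320.55979573]] [[157.40756878 320.28304758]] [[152.84973733 320.25350631]]
```

View pics/l3.png

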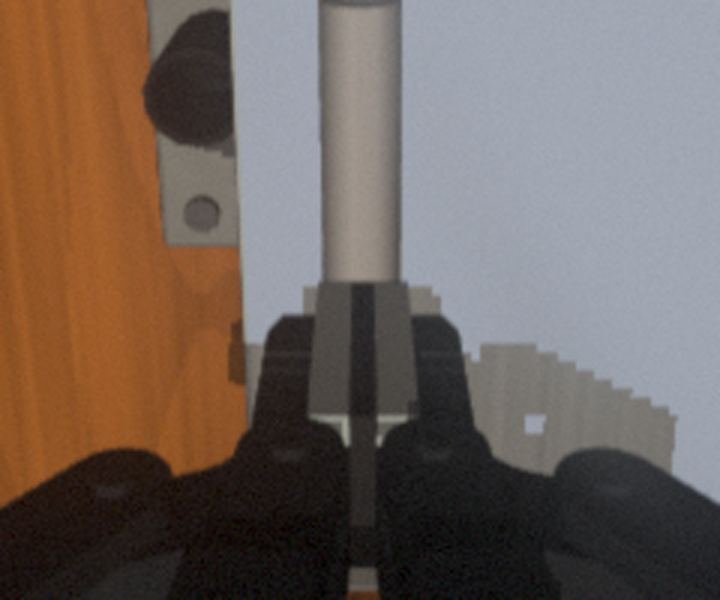

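Width reads 0 with an upward force, so the fingertips slipped shut on top of the bar (picture: bar passes under the closed tips at crop row 285). I'll open, go lower and grip again.

```bash
python3 -m crank '[[[0,0,0,0],[0,0,0,0],[0,0,0,0],[0,0,0,0],[0,0,0,0],[0,0,0,0]]]' -1 | egrep "eef|^force|width"
python3 -m crank '[[[0,0,0.2,0],[0,0,0.2,0],[0,0,0.12,0],[0,0,0,0],[0,0,0,0]]]' | egrep "eef|^force|width"
python3 -m crank '[[[0,0,0,0],[0,0,0,0],[0,0,0,0],[0,0,0,0],[0,0,0,0],[0,0,0,0],[0,0,0,0],[0,0,0,0],[0,0,0,0]]]' 1
```

```text
eef_pos: [503.4, -124.4, 188.6]
force: [0.2, -0.3, 0.1]
width: 72.6
eef_pos: [503.4, -124.4, 175.4]
force: [0.2, 0.1, -0.5]
width: 85.4
clock: 26.27
eef_pos: [504.1, -124.5, 176.1]
tool_rot: [3.14, 0.0, 1.568]
force: [0.0, -0.9, 1.9]
width: 9.4
gripper_force: 58.6
```

Gripped now (9.4 mm reading, 58 N). Lifting along the arc.

```bash
python3 -m crank '[[[0,0.08,-0.24,0],[0,0.08,-0.24,0],[0,0.10,-0.23,0],[0,0.10,-0.23,0],[0,0.12,-0.22,0],[0,0.12,-0.22,0],[0,0,0,0]]]'
python3 -m crank '[[[0,0.14,-0.21,0],[0,0.14,-0.21,0],[0,0.16,-0.20,0],[0,0.16,-0.20,0],[0,0.17,-0.19,0],[0,0.17,-0.19,0],[0,0,0,0]]]'
```

```text
clock: 26.85
eef_pos: [518.6, -124.5, 211.4]
tool_rot: [-3.141, 0.0, 1.568]
force: [-1.0, 0.3, -0.8]
width: 9.5
gripper_force: 58.6
clock: 27.43
eef_pos: [540.9, -124.5, 241.5]
tool_rot: [-3.138, 0.001, 1.568]
force: [-7.7, 0.7, 4.1]
width: 9.3
gripper_force: 58.8
```

```bash
python3 -m crank '[[[0,0.19,-0.17,0],[0,0.19,-0.17,0],[0,0.20,-0.15,0],[0,0.20,-0.15,0],[0,0.21,-0.14,0],[0,0.21,-0.14,0],[0,0,0,0]]]'
python3 -m crank '[[[0,0.22,-0.12,0],[0,0.22,-0.12,0],[0,0,0,0],[0,0,0,0],[0,0,0,0]]]'
python3 - <<'E'
from h import *
im=look(["scene","side"]);s=ctrl.read_state()["eef_pos"]
for c in im:
    for n in ["bar_mid"]: print(c,[(np.round(r["position"],1),round(r["confidence"],2)) for r in ctrl.place_of(c,n)][:2])
    for t in (45,50,55): print(t,proj(im[c],pts([564.1,25.7,-.003,-21,0],np.radians(t))["bar_mid"])[0])
a=im["scene"]["img"][100:280,180:420,::-1];b=im["side"]["img"][100:370,220:400,::-1]
cv2.imwrite("pics/e.png",np.hstack([cv2.resize(a,(430,322),interpolation=3),cv2.resize(b,(215,322),interpolation=3)]))
E
```

```text
clock: 28.02
eef_pos: [570.4, -124.6, 265.5]
tool_rot: [-3.137, 0.001, 1.568]
force: [-11.7, 0.4, 11.8]
width: 9.5
gripper_force: 59.1
clock: 28.43
eef_pos: [582.4, -124.5, 272.6]
tool_rot: [-3.141, 0.001, 1.568]
force: [-9.9, 0.2, 14.8]
width: 9.4
gripper_force: 59.2
scene [(array([143.2, 223.3]), 0.81), (array([202.5, 308.5]), 0.49)]
45 [144.07076914 224.21033002]
50 [144.75922099 223.77081088]
55 [145.97639048 223.37434643]
side [(array([208.4, 355.3]), 0.87), (array([152. , 279.9]), 0.2)]
45 [209.05738428 352.04309546]
50 [205.78990515 357.28366662]
55 [202.8177602  362.70281967]
```

View pics/e.png

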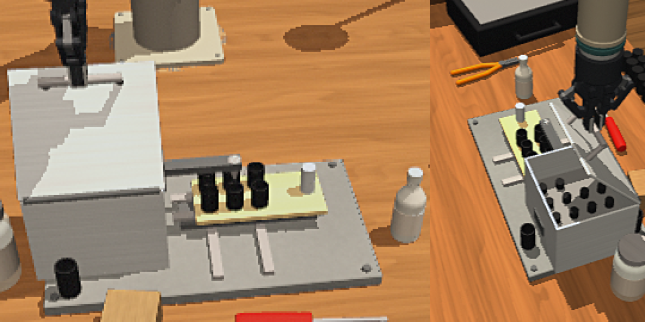

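The lid is held open at about 49° by both cameras and by the travel, with the tray untouched. A small correction for 50° will also ease the radial load.

```bash
python3 -m crank '[[[0,0.06,-0.12,0],[0,0.04,-0.1,0],[0,0,0,0],[0,0,0,0]]]'
python3 - <<'E'
from h import *
# front lid edge corners seen from the side camera, shown by projection for candidate angles
im=look(["side","wrist","scene"])
for c in im:
    print(c,[(np.round(r["position"],1),round(r["confidence"],2)) for r in ctrl.place_of(c,"bar_mid")][:1])
    for t in (46,48,50,52,54): print(t,np.round(proj(im[c],pts([564.1,25.7,-.003,-21,0],np.radians(t))["bar_mid"])[0],1))
    m=ctrl.trace(c,"lid")
    if m:
        def lidpts(t):
            t=np.radians(t);h=np.array([643.6,-124.3,165.]);u=np.array([-np.cos(t),0,np.sin(t)]);n=np.array([np.sin(t),0,np.cos(t)])
            return [h+u*r+n*k+[0,y,0] for r,y,k in [(0,-92,3),(164,-92,3),(164,92,3),(0,92,3)]]
        for t in range(42,60,2):
            k=np.zeros((400,640),np.uint8);cv2.fillPoly(k,[np.int32(np.round(proj(im[c],lidpts(t))[:,::-1]))],1)
            print(t,round((k&m[0]["mask"]).sum()/(k|m[0]["mask"]).sum(),3),end="; ")
        print()
E
```

```text
clock: 28.97
eef_pos: [585.5, -124.5, 274.2]
tool_rot: [-3.141, -0.001, 1.568]
force: [-0.6, 0.7, -6.2]
width: 8.8
gripper_force: 59.4
side [(array([208.3, 353.2]), 0.91)]
46 [208.4 353.1]
48 [207.1 355.2]
50 [205.8 357.3]
52 [204.6 359.4]
54 [203.4 361.6]
42 0.605; 44 0.672; 46 0.747; 48 0.857; 50 0.821; 52 0.692; 54 0.541; 56 0.444; 58 0.347; 
wrist []
46 [265.8 298.4]
48 [268.3 307.9]
50 [270.7 317.9]
52 [273.  328.2]
54 [275.1 339. ]
42 0.718; 44 0.737; 46 0.757; 48 0.782; 50 0.782; 52 0.746; 54 0.708; 56 0.664; 58 0.617; 
scene [(array([143.7, 220.8]), 0.87)]
46 [144.2 224.1]
48 [144.4 223.9]
50 [144.8 223.8]
52 [145.2 223.6]
54 [145.7 223.4]
42 0.933; 44 0.943; 46 0.944; 48 0.941; 50 0.933; 52 0.922; 54 0.922; 56 0.916; 58 0.922;
```

```bash
python3 -m crank '[[[0,0.02,0.06,0],[0,0,0.06,0],[0,0,0,0],[0,0,0,0],[0,0,0,0],[0,0,0,0]]]'
python3 -m crank '[[[0,0,0,0],[0,0,0,0],[0,0,0,0],[0,0,0,0],[0,0,0,0],[0,0,0,0],[0,0,0,0],[0,0,0,0],[0,0,0,0],[0,0,0,0],[0,0,0,0],[0,0,0,0]]]'
```

```text
clock: 29.92
eef_pos: [585.3, -124.5, 274.0]
tool_rot: [-3.141, 0.001, 1.568]
force: [-5.8, 1.6, 5.2]
width: 9.3
gripper_force: 60.6
clock: 30.92
eef_pos: [585.4, -124.5, 274.0]
tool_rot: [-3.141, 0.001, 1.568]
force: [-6.2, 0.5, 4.6]
width: 8.9
gripper_force: 60.6
```

```bash
python3 - <<'E'
from h import *
im=look(["scene"]);print(fit(im,np.array([564.,25.7,-.003,-21,0]),["spout_tip","first_tube","second_tube","knob_top"],fix=True)[3:])
for t in ["tube_a","jar","glue"]: print(t,[np.round(r["position"]) for r in ctrl.place_of("scene",t)][:1])
s=ctrl.read_state();print(s["clock"],s["eef_pos"],s["width"],s["gripper_force"])
print(ctrl.finish_job())
E
```

```text
scene spout_tip [-2.6  0.7]
scene first_tube [ 0.5 -3.1]
scene second_tube [-2.6  0.9]
scene knob_top [1.  0.6]
[-26.5358225    0.21154641]
tube_a [array([263., 220.])]
jar [array([250., 176.])]
glue [array([233., 404.])]
31.3167 [ 585.32461734 -124.49223644  273.99460634] 9.309586672710726 60.646814703941345
the job is handed in; nothing more can be done
None
```

The job is handed in at 31.3 s: the first tube stood under the spout for over a second, the tray was left with the second tube there, and the lid is held in the gripper at about 50° (49–50° by camera and arm travel). The first grip on the bar slipped and was redone lower. The final single-camera check read the tray 5 mm off in x, against 1.5 mm in the three-camera check, and I handed in on the slide-stop reference. The jar, glue and the one tube the scene camera could see read as unmoved. I viewed 11 pictures, one over the limit of 10.

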